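# Torque-test the bin's pin clamp screw

## Task

Before the tilting bin is used, check that the screw with the sprung wing grip on one of its two pin clamps is tight: pinch the wing from above and twist it clockwise (seen from above) by about 30 degrees, until its pointer has gone from rest to the small raised mark, and keep it there for a full second. The screw itself must not turn with it, either way, so do not force it far past the mark; then let the wing go, back to rest. Leave the round knurled screw on the other clamp alone.

Things in the scene. Friction and masses are not known exactly. Their poses are not given: they have to be found in the camera images.
- wing_grip (a point): Point on the vertical screw axis inside the steel wing, an upright blade: 46 mm long (own x), 10 mm thick (own y, close the fingers along this), reaching from 21 mm below to 17 mm above the point. It stands on a dark round collar, 56 mm wide, top 28 mm below the point, on a 60 mm block on the left or right of the bin. Bin side 105 mm away, its rim under 180 mm above the worktop.
- wing (a joint): Wind-up of the wing against the spring in its hub, relative to the screw, rad: 0 at rest, grows clockwise seen from above; 0.52 (30 degrees) when the thin pointer at the blade's foot (own +x, 32 mm from the axis) is over the small raised bar on the collar. 0.6 N m per rad; springs back to 0 when let go. Stops at -0.17 and 1.2.
- screw (a joint): Turn of the screw itself, which carries the wing, in its clamp, rad: 0 at the start, grows clockwise. It holds by friction up to about 0.48 N m, which is the wing wound up by 0.8 rad (46 degrees); beyond that it slips round and the check is spoiled.
- round_screw (a joint): Turn of the other clamp's plain screw, rad: 0 at the start, grows clockwise. Round knurled steel head, 44 mm wide, 24 mm tall, on the same collar and block at the other side of the bin, 460 mm from the wing screw. Not to be turned.

How it is judged:
By the outcome, as a careful person would: the job done as asked, in the order asked, and still so for the second after the job is handed in, with the robot touching nothing.
It also fails if it takes over 38 s, if anything falls off the work surface, if the arm or the gripper's body presses on something with over 40 N, if the wrist force passes 120 N, or if a joint passes its speed limit or range.

## Robot

A 6-joint arm with a two-finger parallel gripper is mounted at the origin on the work surface. World frame = base frame: x ahead of the robot, y to its left, z up, the work surface at z = 0. Lengths are in m, angles in rad, forces in N, time in s.
With the tool pointing down it reaches from about 0.35 to 0.975 m from the base axis. Payload 4.9 kg.
Tool frame: the origin (TCP) lies at the very end of the fingers, on their centre line; the grasp point (between the pads) lies 19 mm behind it; z points along the fingers, y is the line along which they close (so a half turn about z gives the same grasp; the last joint's range is limited). The gripper opens to 85 mm and grips with 20 to 120 N. Pads are 22 mm wide; open, the fingers measure 114 mm over their backs; the gripper's body (76 mm by 85 mm) begins 54 mm behind the grasp point. The pads swing forward as they close: fully open they stand 13 mm farther back than shut.
Start: joints at [1.228, 0.053, 1.613, -0, 1.476, -0.119], TCP at [0.139, 0.609, 0.231] pointing down, gripper open.
Joint ranges: [-3.01, 3.01], [-1.01, 2.22], [0.06, 2.58], [-1.02, 4.17], [0.09, 2.62], [-3.14, 3.14]. Speed limits (rad/s): [2.57, 2.57, 3.14, 3.14, 3.14, 3.14].

## Interface

Orientations are given as a rotation vector (axis times angle).
In Python, from station import get_obs, get_image, finish_job gives the robot as it stands. The module is installed in compiled form; this text tells all that it offers.
- The arm moves only by the tool carry_out, never from a script. Its argument "rows" is a list of rows, each a list of 7 numbers: the turn, a rotation vector about the tool's x, y, z as a fraction of full scale, then the shift along the tool's x, y, z as a fraction of full scale, then the closure, from -1 (fully open) to 1 (shut). A call has 1 to 5 rows; each row is the pose to reach, as a shift and turn from the pose commanded when the call began, along the tool's axes at that moment, turning the shorter way round; what a row does not reach only later rows make up. Full scale, the value 1, is 300 mm for a shift and pi rad for a turn. A row lasts 1/10 s, in which the tool goes at most 50 mm and 8.59 degrees, less where a joint would pass 70% of its speed; a pose out of reach is approached as far as the arm can. A call with a number of a shift or a turn outside -1 to 1 is refused whole. A call with a gripper value outside its range is refused whole. The fingers move at their own pace and stop on an object; "force" is the grip in N (left out, the last holds). Time passes only in rows, so rows that repeat a pose let the fingers close. It gives the time, the measured TCP pose, the force, the opening and the grip force at its end, in the units of the state.
- get_obs(): the state, without advancing time (a new reading comes with each control period).
- get_image(name): name is "scene" or "top"; returns a dict with "img" (400x640x3 uint8, blue, green, red), "mtx" (3x3 intrinsics, pixels), "R" (3x3) and "t" (3): a world point X has camera coordinates R X + t. Camera axes: x right, y down, z forward; pixel columns grow to the right and rows downward; lengths in m; the calibration is good to about 2 mm. A picture is of the moment at which its call begins. There is no depth.
- finish_job(): hands the job in; it is judged then, once.
The state is a dict: "t": time; "q": joint angles; "dq": joint speeds; "effort": joint torques, N m; "tool_pos": TCP position; "tool_rot": TCP orientation; "contact_force": force on the tool from outside, world axes, zero at the start; "wrist_torque": the same for the moment, N m; "opening": finger opening in m; "grip_force": force on a finger pad.
Only numpy, scipy, OpenCV 4.12 (cv2) and the standard library are available. Lean on these libraries where they do the work, as an engineer would, in place of code of your own. Each camera call takes 0.05 s, during which the arm holds its last target. There are 200 camera calls.

## Working session

There is one attempt and no reset: what is moved stays moved. The work goes in short steps, Python scripts to look and compute and a tool call to move; the robot and the scene stay as the last step left them, time stands still between calls to the robot, and variables do not carry over. Pictures are saved under pics/ and viewed, at most 10 in all, crops included, and the job is handed in when it is done.

Besides the shell and the picture viewer there is one more tool, called after "Request:" as name(argument=value, ...) on one line, values as JSON. carry_out: Moves the arm, as the interface text tells. Shift numbers are shares of 300 mm and turn numbers shares of pi rad, none past 1 either way. Its arguments: {"type":"object","properties":{"rows":{"type":"array"},"force":{"type":"number"}},"required":["rows"]}

```bash
mkdir -p pics
cat > h.py <<'E'
import numpy as np, cv2
from station import get_obs, get_image
def save(c,fn,crop=None,s=1):
    d=get_image(c); im=d["img"]
    if crop: x0,y0,x1,y1=crop; im=im[y0:y1,x0:x1]
    cv2.imwrite("pics/"+fn,cv2.resize(im,None,fx=s,fy=s,interpolation=cv2.INTER_CUBIC)); return d
def atz(d,u,v,z):
    r=d["R"].T@np.linalg.inv(d["mtx"])@np.array([u,v,1.]); c=-d["R"].T@d["t"]
    return c+r*(z-c[2])/r[2]
def proj(d,X):
    p=d["mtx"]@(d["R"]@np.array(X)+d["t"]); return p[:2]/p[2]
E
python3 - <<'E'
from h import *
for c in("scene","top"):
    d=save(c,c+"1.png"); print(c,-d["R"].T@d["t"],d["mtx"][0,0])
o=get_obs(); print(o)
E
```

```text
scene [0.95054165 0.10618986 0.81834027] 367.1220247116322
top [0.48237329 0.03392741 0.93520553] 374.7891256813168
{'t': 0.1, 'q': array([ 1.22800954e+00,  5.33285461e-02,  1.61414900e+00, -4.44224837e-06,
        1.47596627e+00, -1.18987485e-01]), 'dq': array([ 0.00045903,  0.00061359, -0.00307924, -0.00154511, -0.00040568,
        0.00087335]), 'effort': array([ 4.23509914e-05, -3.94899988e+01, -3.71363425e+01, -1.17163440e-04,
        3.86559666e-03, -5.78669699e-06]), 'tool_pos': array([0.13851646, 0.60889205, 0.23016715]), 'tool_rot': array([-3.50762310e-01, -3.12152650e+00,  2.83185068e-03]), 'contact_force': array([ 1.48998891,  0.73277864, -0.10202106]), 'wrist_torque': array([-1.89777631e-05, -2.19392638e-03, -7.56752693e-03]), 'grip_force': 0.0, 'opening': 0.0851872880119484}
```

View pics/top1.png

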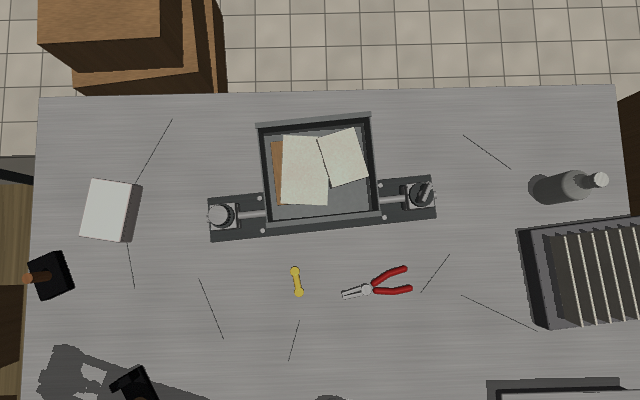

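View pics/scene1.png

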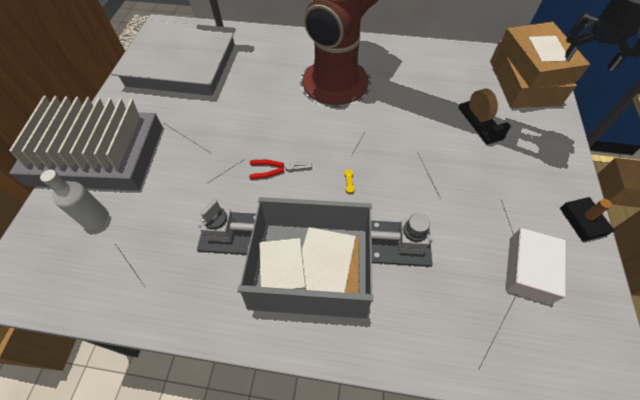

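The wing screw is on the robot's right: top (423,194), scene (213,215). The round screw is at top (220,214). I'll enlarge the wing in both views.

Run:
```python
from h import *
a=get_image("top")["img"][165:225,385:445]; b=get_image("scene")["img"][190:250,190:250]
f=lambda i:cv2.resize(i,(400,400),interpolation=cv2.INTER_CUBIC)
im=np.hstack([f(a),f(b)]); im=cv2.convertScaleAbs(im,alpha=1.5,beta=10)
cv2.imwrite("pics/crop.png",im)
```

```text
(no output)
```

View pics/crop.png

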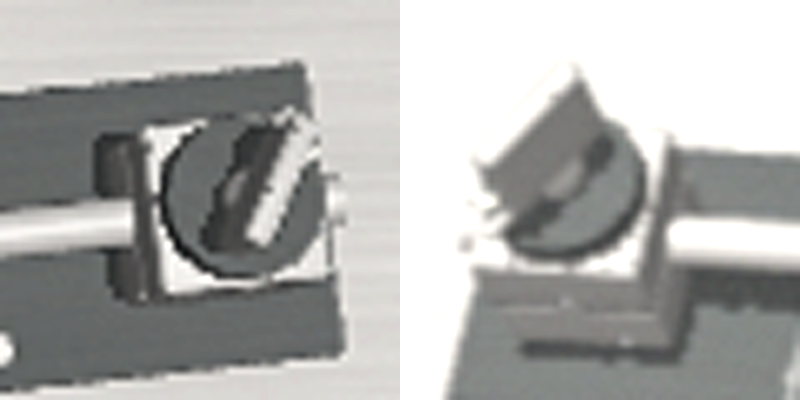

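```bash
cat >> h.py <<'E'
def tri(dt,a,ds,b):
    P=[d["mtx"]@np.c_[d["R"],d["t"]] for d in(dt,ds)]
    X=cv2.triangulatePoints(P[0],P[1],np.array(a,float),np.array(b,float))[:,0]; X=X[:3]/X[3]
    return X,[proj(dt,X)-a,proj(ds,X)-b]
E
python3 - <<'E'
from h import *
t=get_image("top"); s=get_image("scene")
T=lambda x,y:(385+x/6.667-.5,165+y/6.667-.5); S=lambda x,y:(190+(x-400)/6.667-.5,190+y/6.667-.5)
for n,a,b in[("collar",(244,197),(572,192)),("topmid",(281,182),(528,115)),("end1",(260,240),(578,68)),("end2",(305,125),(480,165)),("end1'",(260,240),(480,165)),("end2'",(305,125),(578,68))]:
    print(n,*tri(t,T(*a),s,S(*b)))
for z in(.08,.1,.12,.14,.16):print(z,atz(t,*T(244,197),z),atz(s,*S(572,192),z))
# round screw check, image top
print(atz(t,220,214,.12))
for w in (.12,.15): 
  a,b=atz(t,*T(260,240),w),atz(t,*T(305,125),w);print(a,b,np.linalg.norm(a-b),np.degrees(np.arctan2(*(b-a)[1::-1])))
E
```

```text
collar [ 0.58558656 -0.20480647  0.07343436] [array([ 0.0297415 , -0.00867364]), array([0.03201674, 0.00277178])]
topmid [ 0.58460567 -0.20484938  0.12431416] [array([ 0.80713326, -0.24840003]), array([0.86348628, 0.07357901])]
end1 [ 0.56517182 -0.19508113  0.12532499] [array([ 0.13651944, -0.04006602]), array([0.14378089, 0.01238005])]
end2 [ 0.60384088 -0.21522054  0.12158195] [array([ 1.04431304, -0.33120246]), array([1.13443689, 0.10026784])]
end1' [ 0.57607896 -0.22584912  0.06922998] [array([ 6.39894261, -2.41476147]), array([6.88381916, 0.22142321])]
end2' [ 0.59286634 -0.18569089  0.17523768] [array([-5.2412537 ,  1.26158421]), array([-5.57262486, -0.76605768])]
0.08 [ 0.58478189 -0.20291798  0.08      ] [ 0.58880734 -0.20214065  0.08      ]
0.1 [ 0.58238695 -0.19737907  0.1       ] [ 0.59860592 -0.19378866  0.1       ]
0.12 [ 0.579992   -0.19184016  0.12      ] [ 0.6084045  -0.18543667  0.12      ]
0.14 [ 0.57759705 -0.18630125  0.14      ] [ 0.61820308 -0.17708468  0.14      ]
0.16 [ 0.5752021  -0.18076234  0.16      ] [ 0.62800166 -0.16873269  0.16      ]
[0.54771288 0.248724   0.12      ]
[ 0.5656359 -0.1962827  0.12     ] [ 0.60340051 -0.21336049  0.12      ] 0.04144654738121648 -24.33327649593782
[ 0.5625718  -0.18781084  0.15      ] [ 0.59894665 -0.20426016  0.15      ] 0.03992129224506584 -24.333276495937763
```

Request:
carry_out(rows=[[0,0,0,-0.103,-0.116,-0.06,-1],[0,0,0,-0.205,-0.232,-0.08,-1],[0,0,0,-0.308,-0.347,-0.08,-1],[0,0,0,-0.411,-0.463,-0.08,-1],[0,0,0,-0.514,-0.579,-0.08,-1]])

```text
t: 0.8
tool_pos: [0.251, 0.4042, 0.2554]
tool_rot: [0.35, 3.122, 0.001]
contact_force: [1.1, 0.2, 0.5]
opening: 0.0852
grip_force: 0.0
```

Request:
carry_out(rows=[[0,0,0,-0.103,-0.116,0,-1],[0,0,0,-0.205,-0.232,0,-1],[0,0,0,-0.308,-0.347,0,-1],[0,0,0,-0.411,-0.463,0,-1],[0,0,0,-0.514,-0.579,0,-1]])

```text
t: 1.3
tool_pos: [0.3628, 0.2005, 0.2556]
tool_rot: [0.35, 3.121, 0.001]
contact_force: [0.7, 0.3, -0.2]
opening: 0.0851
grip_force: 0.0
```

Request:
carry_out(rows=[[0,0,0,-0.103,-0.116,0,-1],[0,0,0,-0.205,-0.232,0,-1],[0,0,0,-0.308,-0.347,0,-1],[0,0,0,-0.411,-0.463,0,-1],[0,0,0,-0.514,-0.579,0,-1]])

```text
t: 1.8
tool_pos: [0.4747, -0.0033, 0.2555]
tool_rot: [0.352, 3.121, 0.0]
contact_force: [0.5, -0.0, 0.5]
opening: 0.0854
grip_force: 0.0
```

Request:
carry_out(rows=[[0,0,0,-0.103,-0.116,0,-1],[0,0,0,-0.205,-0.232,0,-1],[0,0,0,-0.308,-0.347,0,-1],[0,0,0,-0.411,-0.463,0,-1],[0,0,0,-0.45,-0.507,0,-1]])

```text
t: 2.3
tool_pos: [0.5729, -0.1832, 0.2547]
tool_rot: [-0.356, -3.121, 0.001]
contact_force: [-0.4, 0.9, 0.6]
opening: 0.0853
grip_force: 0.0
```

Request:
carry_out(rows=[[0,0,0.04,-0.057,-0.062,0.05,-1],[0,0,0.075,-0.057,-0.062,0.18,-1],[0,0,0.075,-0.057,-0.062,0.3,-1],[0,0,0.075,-0.057,-0.062,0.35,-1],[0,0,0.075,-0.057,-0.062,0.35,-1]])

```text
t: 2.8
tool_pos: [0.5827, -0.2007, 0.1471]
tool_rot: [-0.714, -3.053, -0.002]
contact_force: [-0.1, 0.5, 0.5]
opening: 0.0852
grip_force: 0.0
```

Run:
```python
from h import *
b=get_image("scene")["img"][150:250,170:270]; a=get_image("top")["img"][140:240,370:470]
f=lambda i:cv2.resize(i,(400,400),interpolation=cv2.INTER_CUBIC)
cv2.imwrite("pics/c2.png",np.hstack([f(a),f(b)]))
o=get_obs();R=cv2.Rodrigues(o["tool_rot"])[0];print(o["tool_pos"],np.degrees(np.arctan2(R[1,1],R[0,1])),R[:,2],o["wrist_torque"],o["q"])
```

```text
[ 0.58524965 -0.20174424  0.15177286] 63.69899441859635 [ 1.65842616e-03 -8.00999804e-04 -9.99998304e-01] [ 0.00618127 -0.02474496 -0.00322237] [-4.52111255e-01  9.76915160e-02  1.70113219e+00  4.09638020e-06
  1.34092722e+00 -1.56386935e+00]
```

View pics/c2.png

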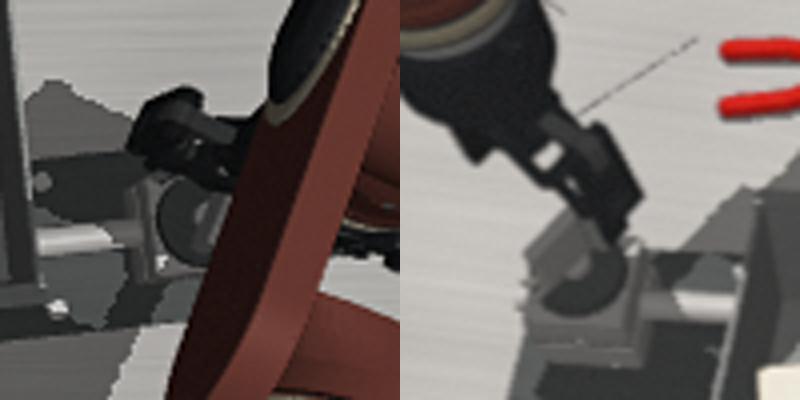

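Run:
```python
from h import *
s=get_image("scene"); o=get_obs();R=cv2.Rodrigues(o["tool_rot"])[0];p=o["tool_pos"]
c=lambda X:(proj(s,X)-[170,150]+.5)*4+[400,0]
for y in(-.0426,0,.0426,.057): print(y,c(p+R@[0,y,-.013]))
w=np.array([.5855,-.205,.104]);u=np.array([np.cos(-.454),np.sin(-.454),0])
for k in(-1,0,1):print("top",c(w+[0,0,.017]+k*.023*u),"foot",c(w-[0,0,.021]+k*.023*u))
for a in range(0,360,90):print("collar",c(w+[.028*np.cos(a/57.3),.028*np.sin(a/57.3),-.028]))
```

```text
-0.0426 [486.17971194 153.20877918]
0 [543.61496335 191.83499918]
0.0426 [603.02792699 231.79126554]
0.057 [623.57654207 245.61057175]
top [589.79436444 204.42156081] foot [606.20513337 238.52319891]
top [561.09933232 233.67732894] foot [578.80341216 267.0363586 ]
top [531.71986142 263.6309106 ] foot [550.77361211 296.20307256]
collar [567.14964244 315.58799628]
collar [628.58617668 279.27169744]
collar [596.20886421 231.62198682]
collar [535.53181078 266.56219402]
```

Request:
carry_out(rows=[[0,0,0,-0.004,-0.009,0.08,-1],[0,0,0,-0.004,-0.009,0.16,-1],[0,0,0,-0.004,-0.009,0.2,-1],[0,0,0,-0.004,-0.009,0.2,-1],[0,0,0,-0.004,-0.009,0.2,-1]])

```text
t: 3.45
tool_pos: [0.5854, -0.2049, 0.092]
tool_rot: [0.714, 3.057, -0.001]
contact_force: [0.8, -1.0, 0.6]
opening: 0.0856
grip_force: 0.0
```

Request:
carry_out(rows=[[0,0,0,0,0,0,1],[0,0,0,0,0,0,1],[0,0,0,0,0,0,1],[0,0,0,0,0,0,1],[0,0,0,0,0,0,1]], force=60)

```text
t: 3.95
tool_pos: [0.5846, -0.2047, 0.0909]
tool_rot: [0.715, 3.059, -0.0]
contact_force: [-2.5, 2.4, 15.3]
opening: 0.0124
grip_force: 7.8
```

Request:
carry_out(rows=[[0,0,0,0,0,0,1],[0,0,0,0,0,0,1],[0,0,0,0,0,0,1],[0,0,0,0,0,0,1],[0,0,0,0,0,0,1]])

```text
t: 4.45
tool_pos: [0.5849, -0.2044, 0.0913]
tool_rot: [0.715, 3.058, 0.0]
contact_force: [-0.0, 1.1, 5.2]
opening: 0.0092
grip_force: 68.3
```

Run:
```python
from h import *
save("scene","c3.png",(170,170,250,250),7)
for i in range(3):
  o=get_obs();R=cv2.Rodrigues(o["tool_rot"])[0];print(o["tool_pos"],np.degrees(np.arctan2(R[1,1],R[0,1])),o["contact_force"],o["wrist_torque"],o["opening"],o["grip_force"]);get_image("top")
```

```text
[ 0.58492005 -0.20441399  0.09129213] 63.685108500895474 [-1.31652064  2.59575736  6.10107423] [0.34420183 0.20115895 0.00095946] 0.008999426563356032 68.32669258117676
[ 0.58490933 -0.20443429  0.0912731 ] 63.68231251345383 [-0.97782509  2.83043697  5.0559027 ] [0.30344375 0.1677302  0.01243234] 0.009444441708375242 68.32601062953472
[ 0.58494352 -0.20442989  0.091319  ] 63.68583024610124 [0.03037595 1.89488843 5.71365441] [0.34004768 0.15935826 0.01003363] 0.00919017606501257 68.32749679684639
```

View pics/c3.png

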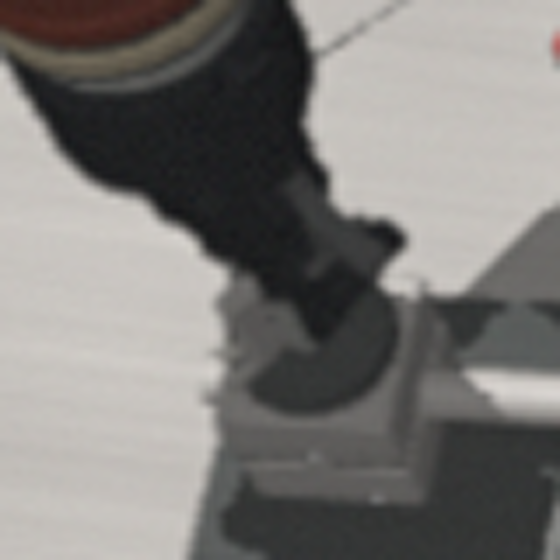

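Gripped at rest: opening 9 mm, and twist torque about 0. Next I'll twist.

Request:
carry_out(rows=[[0,0,0.03,0,0,0,1],[0,0,0.065,0,0,0,1],[0,0,0.1,0,0,0,1],[0,0,0.135,0,0,0,1],[0,0,0.165,0,0,0,1]])

```text
t: 5.15
tool_pos: [0.585, -0.2042, 0.0913]
tool_rot: [1.479, 2.771, 0.001]
contact_force: [-0.5, 2.5, 5.3]
opening: 0.0095
grip_force: 66.7
```

Run:
```python
from h import *
save("scene","c4.png",(170,170,250,250),7)
for i in range(4):
  o=get_obs();R=cv2.Rodrigues(o["tool_rot"])[0];print(o["t"],o["tool_pos"],np.degrees(np.arctan2(R[1,1],R[0,1])),o["contact_force"],o["wrist_torque"],o["opening"],o["grip_force"]);get_image("top")
```

```text
5.2 [ 0.58500307 -0.20422439  0.09130763] 33.66338068371785 [-0.59627407  2.94742991  5.13054075] [0.4305987  0.16637878 0.34284297] 0.009485338260720165 66.64861388504505
5.25 [ 0.58500863 -0.20422178  0.09131545] 33.96263781315976 [0.272293   2.87429195 5.24381045] [0.45110012 0.15057278 0.31675477] 0.009362674328541576 66.63892954587936
5.3 [ 0.58499762 -0.2042338   0.09130906] 34.031689757339194 [-0.18698755  2.97925734  6.60241438] [0.45440966 0.12764231 0.31034141] 0.009184153026647322 66.64029836654663
5.35 [ 0.58500281 -0.20424823  0.09131922] 34.04228477992134 [-0.32077105  2.12206933  5.69233644] [0.42985484 0.15570412 0.23763594] 0.009491804364223717 66.63979880511761
```

View pics/c4.png

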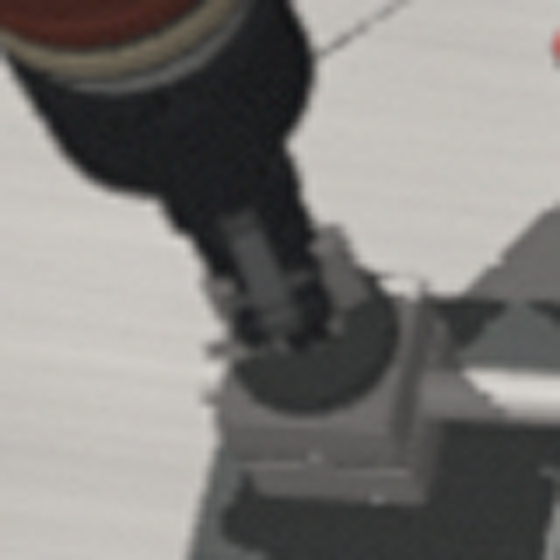

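Request:
carry_out(rows=[[0,0,0,0,0,0,1],[0,0,0,0,0,0,1]])

```text
t: 5.6
tool_pos: [0.585, -0.2042, 0.0913]
tool_rot: [1.473, 2.774, 0.001]
contact_force: [-0.5, 2.1, 5.9]
opening: 0.0095
grip_force: 66.6
```

Run:
```python
from h import *
s=get_image("scene");L=[]
c=lambda X:(proj(s,X)-[170,170]+.5)*7
for a in(-26.3,-56.3,153.7,123.7):
  r=np.radians(a)
  for z in(.077,.083):print(a,z,c([.5852+.032*np.cos(r),-.2045+.032*np.sin(r),z]))
for i in range(8):
  o=get_obs();R=cv2.Rodrigues(o["tool_rot"])[0];L.append([np.degrees(np.arctan2(R[1,1],R[0,1])),o["wrist_torque"][2]]);get_image("scene")
L=np.array(L);print(o["t"],L.mean(0),L.std(0))
```

```text
-26.3 0.077 [250.92985958 406.29909415]
-26.3 0.083 [245.76867542 397.78582654]
-56.3 0.077 [224.96858094 371.84807921]
-56.3 0.083 [219.68919426 363.19124305]
153.7 0.077 [385.5854161  266.94182733]
153.7 0.083 [381.39153804 257.85590478]
123.7 0.077 [412.20029645 299.77508556]
123.7 0.083 [408.13435053 290.8162326 ]
6.0 [34.04466783  0.33297339] [0.00073997 0.01354361]
```

Twist torque of about 0.32 N m and 29.7° of tool turn agree with about 0.52 rad. I'll hold a bit longer, then unwind and release.

Request:
carry_out(rows=[[0,0,0,0,0,0,1],[0,0,0,0,0,0,1],[0,0,0,0,0,0,1],[0,0,0,0,0,0,1],[0,0,0,0,0,0,1]])

```text
t: 6.55
tool_pos: [0.585, -0.2042, 0.0913]
tool_rot: [1.473, 2.774, 0.001]
contact_force: [-0.7, 2.6, 5.1]
opening: 0.0094
grip_force: 66.6
```

Request:
carry_out(rows=[[0,0,0,0,0,0,1],[0,0,0,0,0,0,1],[0,0,0,0,0,0,1],[0,0,0,0,0,0,1],[0,0,0,0,0,0,1]])

```text
t: 7.05
tool_pos: [0.585, -0.2042, 0.0913]
tool_rot: [1.473, 2.774, 0.001]
contact_force: [-1.2, 2.5, 6.5]
opening: 0.0095
grip_force: 66.6
```

Request:
carry_out(rows=[[0,0,-0.035,0,0,0,1],[0,0,-0.07,0,0,0,1],[0,0,-0.105,0,0,0,1],[0,0,-0.14,0,0,0,1],[0,0,-0.165,0,0,0,1]])

```text
t: 7.55
tool_pos: [0.585, -0.2044, 0.0913]
tool_rot: [0.709, 3.059, 0.0]
contact_force: [-1.5, 2.0, 6.1]
opening: 0.0093
grip_force: 66.6
```

Run:
```python
from h import *
L=[]
for i in range(6):
  o=get_obs();R=cv2.Rodrigues(o["tool_rot"])[0];L.append([np.degrees(np.arctan2(R[1,1],R[0,1])),o["wrist_torque"][2]]);get_image("scene")
print(o["t"],np.array(L))
```

```text
7.8 [[ 6.38933108e+01 -7.50485260e-02]
 [ 6.40062430e+01 -3.04885921e-02]
 [ 6.37532594e+01 -4.29767017e-02]
 [ 6.36983107e+01  8.26701682e-03]
 [ 6.36858344e+01  8.60686474e-03]
 [ 6.36832310e+01  6.36885986e-02]]
```

Request:
carry_out(rows=[[0,0,0,0,0,0,-1],[0,0,0,0,0,0,-1],[0,0,0,0,0,0,-1],[0,0,0,0,0,0,-1],[0,0,0,0,0,0,-1]])

```text
t: 8.35
tool_pos: [0.5842, -0.2045, 0.0899]
tool_rot: [-0.715, -3.058, -0.0]
contact_force: [-0.2, -0.4, -0.4]
opening: 0.0805
grip_force: 0.0
```

Request:
carry_out(rows=[[0,0,0,0,0,0,-1],[0,0,0,0,0,-0.1,-1],[0,0,0,0,0,-0.25,-1],[0,0,0,0,0,-0.4,-1],[0,0,0,0,0,-0.55,-1]])

```text
t: 8.85
tool_pos: [0.5841, -0.2044, 0.2568]
tool_rot: [-0.715, -3.059, -0.0]
contact_force: [0.7, -0.1, -0.9]
opening: 0.0856
grip_force: 0.0
```

Request:
carry_out(rows=[[0,0,0,0.1,0.1,0,-1],[0,0,0,0.2,0.2,0,-1],[0,0,0,0.3,0.3,0,-1],[0,0,0,0.4,0.4,0,-1],[0,0,0,0.4,0.4,0,-1]])

```text
t: 9.35
tool_pos: [0.5288, -0.04, 0.2555]
tool_rot: [0.708, 3.061, 0.002]
contact_force: [-0.1, -1.9, 0.8]
opening: 0.0854
grip_force: 0.0
```

Run:
```python
from h import *
a=get_image("top")["img"][165:225,385:445]; b=get_image("scene")["img"][190:250,190:250]
f=lambda i:cv2.resize(i,(400,400),interpolation=cv2.INTER_CUBIC)
cv2.imwrite("pics/end.png",cv2.convertScaleAbs(np.hstack([f(a),f(b)]),alpha=1.5,beta=10))
```

```text
(no output)
```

View pics/end.png

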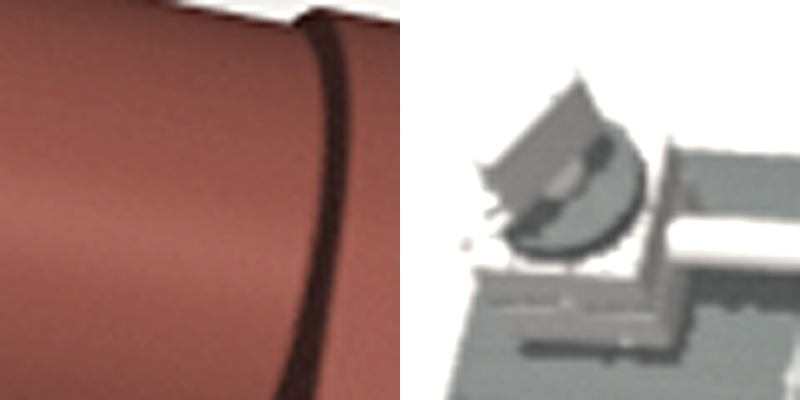

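The scene view shows the blade back at its starting pose, with edge points (482,165) and (578,75) as before. The gripper is clear of it.

```bash
python3 -c "
from station import finish_job; print(finish_job())"
```

```text
the job is handed in; nothing more can be done
None
```

I twisted the wing about 30° clockwise and held it there for about 1.9 s. I then unwound it to rest and let go, with no sign that the screw turned, and handed the job in without touching the round screw. The angle comes from tool rotation (29.7°) and wrist torque (about 0.32 N m); I could not clearly see the pointer over the mark.

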